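# Dry-fit a gearbox cover, then hold it over its tapped holes

### The arm

A 6-joint arm with a two-finger parallel gripper is mounted at the origin on the work surface. World frame = base frame: x ahead of the robot, y to its left, z up, the work surface at z = 0. Lengths are in mm, angles in rad, forces in N, time in s.
With the tool pointing down it reaches from about 300 to 875 mm from the base axis. Payload 6.4 kg.
Tool frame: the origin (TCP) lies between the finger pads; the fingertips stand 22 mm ahead of it and the grasp point (between the pads) lies 3 mm ahead of it; z points along the fingers, y is the line along which they close (so a half turn about z gives the same grasp; the last joint's range is limited). The gripper opens to 88 mm and grips with 3 to 60 N. Pads are 18 mm wide; open, the fingers measure 123 mm over their backs; the gripper's body (75 mm by 187 mm) begins 45 mm behind the grasp point.
Start: joints at [-1.547, 0.181, 1.607, -0, 1.354, -0.206], TCP at [130.99, -559.895, 260.714] pointing down, gripper open.
Joint ranges: [-2.99, 2.99], [-0.89, 2.07], [0.3, 2.58], [-1.14, 4.28], [0, 2.63], [-3.12, 3.12]. Speed limits (rad/s): [2.57, 2.57, 3.01, 3.14, 3.14, 3.14].

### API

Orientations are given as a 3x3 rotation matrix whose columns are the frame's x, y, z axes.
In Python, from cell import sensors, viewer, bot, spotter gives the robot as it stands.
- The arm moves only by the tool servo_tool, never from a script. Its arguments are lists of equal length, an entry for each row: "linear": the shift along the tool's x, y, z in mm, a list of three; "turn": the turn, a rotation vector about the tool's x, y, z in rad, a list of three; "grip": the finger opening in mm, from 0 to 88.1. In form: {"linear": [[x, y, z], ...], "turn": [[rx, ry, rz], ...], "grip": [grip, ...]}. A call has 1 to 5 rows; each row shifts and turns the commanded pose from where the row before left it, along the tool's axes as they then stand; what a row does not reach is not made up. A row lasts 1/12 s, in which the tool goes at most 41.7 mm and 7.16 degrees, less where a joint would pass 70% of its speed; a pose out of reach is approached as far as the arm can. A call with a gripper value outside its range is refused whole. The fingers move at their own pace and stop on an object; "newtons" is the grip in N (left out, the last holds). Time passes only in rows, so rows that do not move let the fingers close. It gives the time, the measured TCP pose, the force, the opening and the grip force at its end, in the units of the state.
- sensors.read_state(): the state, without advancing time (a new reading comes with each control period).
- viewer.grab_frame(name): name is "scene" or "top" or "wrist"; returns the picture (400x640x3 uint8, red, green, blue); there is no depth.
- viewer.camera_model(name): a dict with "camera_matrix" (3x3 intrinsics, pixels), "extrinsics" (4x4, takes a point from world to camera coordinates). Camera axes: x right, y down, z forward; pixel columns grow to the right and rows downward; lengths in mm; the calibration is good to about 2 mm. A picture is of the moment at which its call begins: read the wrist's pose just before it. camera_model takes no time and is no camera call; for the wrist camera it gives the pose at the moment of the call.
- bot.hand_in(): hands the job in; it is judged then, once.
Trained networks look in the newest picture that a camera, given by its name, has taken for a name from the list of things; names that differ only in an ending like _2 or _b are one class to them, and where a whole thing is asked for, a point or a joint stands for the part that bears it (a point fixed in the world has none). Each returns a list of dicts, best first, with "confidence" (0 to 1); they miss things now and then, are a little off and sometimes report something else, mostly with a low value. They report only what shows in the picture. A call takes as long as a camera call. They do not tell look-alikes from the thing itself.
- spotter.outline_of(camera, label): "pixels" (400x640 bool, what is visible of it) and "box" ([left, top, right, bottom] in pixels, round what is visible of it).
The state is a dict: "time": time; "q": joint angles; "joint_velocities": joint speeds; "joint_efforts": joint torques, N m; "position": TCP position; "tool_rot": TCP orientation; "wrist_force": force on the tool from outside, world axes, zero at the start; "moment": the same for the moment, N m; "gripper_width": opening from 0.0 (shut) to 1.0 (fully open); "finger_force": force on a finger pad.
Only numpy, scipy, OpenCV 4.12 (cv2) and the standard library are available. Lean on these libraries where they do the work, as an engineer would, in place of code of your own. Each camera call takes 0.05 s, during which the arm holds its last target. There are 200 camera calls.

### The job

Pick the tapered cover up by its lug and try it dry on the open gearbox: lower it gently, narrow end to narrow end, feeling for where it seats, until its lip drops into the opening and it sits flush on the flange. Then raise it straight up about 15 mm clear of the flange and finish holding it there in the gripper, level and still with its holes lined up over the tapped holes, so that I can slide the gasket under it and start the bolts. Leave the other things on the bench alone.

Things in the scene. Friction and masses are not known exactly. Their poses are not given: they have to be found in the camera images.
- cover: Loose cast-aluminium gearbox cover, 0.4 to 0.75 kg, lying lug up on the lip under it. Plate 10 mm thick, 160 long (x -80 to 80), tapered: 110 wide up to x = 15, 72 wide from x = 55 to the narrow end. Origin: middle of the plate's flat underside, 5 mm above the bench as it lies; x to the narrow end, z up. Six 12 mm through holes at (-68, +-43), (-8, +-43), (66, +-24).
- lug (a point): Grip point in the cover's lug: an upright web on the plate over its centre of mass, 14 mm thick in y (grip its flat +-y sides), 60 long in x (44 at the top), its top 34 mm above the plate. This point: cover (-6, 0, 35) mm, 25 above the plate, 9 below the lug's top; axes as the cover. A brass breather, 19 mm wide, 20 tall, stands 52 mm from it towards the narrow end.
- lip (a point): Centre of the foot of the locating lip under the cover: cover (-4, 0, -5) mm, axes as the cover. The lip is a rectangular rim, outside 95 mm in x by 55 in y, standing 5 mm below the plate's underside.
- gearbox: Blue worm gearbox, open at the top, bolted to the bench (does not move). Origin: on the bench under the middle of its flange; x to the flange's narrow end, z up. Its top is the bare machined flange, 150 mm above the bench. Feet 220 x 172 mm; output shaft to -y, 115 mm out, 78 mm high; input shaft to +x, 112 mm out, 40 mm high.
- seat (a point): Middle of the flange face, gearbox (0, 0, 150) mm, axes as the gearbox. Same tapered outline as the cover; six 10 mm tapped holes at (-68, +-43), (-8, +-43), (66, +-24). Opening 100 x 60 mm centred at x = -4: the lip enters with 2.5 mm to spare all round. Cover fully home: its frame coincides with this one. If the lip misses the opening the cover stops 5 mm higher.
- cover_hole_a (a point): Centre of the 12 mm hole at the cover's wide end, +y side, at the underside: cover (-68, +43) mm.
- cover_hole_b (a point): Centre of the 12 mm hole at the cover's wide end, -y side, at the underside: cover (-68, -43) mm.
- cover_hole_c (a point): Centre of the 12 mm hole at the cover's narrow end, +y side, at the underside: cover (+66, +24) mm.
- cover_hole_d (a point): Centre of the 12 mm hole at the cover's narrow end, -y side, at the underside: cover (+66, -24) mm.
- tapped_hole_a (a point): Mouth of the 10 mm tapped hole at the flange's wide end, +y side: flange face (-68, +43) mm. Belongs under cover_hole_a.
- tapped_hole_b (a point): Mouth of the 10 mm tapped hole at the flange's wide end, -y side: flange face (-68, -43) mm. Belongs under cover_hole_b.
- tapped_hole_c (a point): Mouth of the 10 mm tapped hole at the flange's narrow end, +y side: flange face (+66, +24) mm. Belongs under cover_hole_c.
- tapped_hole_d (a point): Mouth of the 10 mm tapped hole at the flange's narrow end, -y side: flange face (+66, -24) mm. Belongs under cover_hole_d.
- bolt_tray: Bystander: small open steel tray with the six bolts, 110 x 80 x 32 mm. Origin: centre of its underside.
- wrench: Bystander: spanner lying flat, 200 mm long along its x. Origin: centre of its underside.
- grease_tin: Bystander: upright tin, 72 mm across, 100 mm tall. Origin: centre of its underside.
- tube_offcut: Bystander: offcut of square steel tube lying along its x, 150 x 50 x 50 mm. Origin: centre of its underside.
Not all that is in view belongs to the job. Leave any brown, green or pink look-alike of the cover alone.

How it is judged (in metres and radians):
On the way:
1. the held cover has been tried on: flush on the flange, lip in the opening, right way round (z of cover in the frame of seat between -0.003 and 0.002 m and contact force between cover and gearbox above 0.5 N and contact force between the fingers and cover above 1 N and horizontal distance between cover_hole_a and tapped_hole_a below 0.007 m and horizontal distance between cover_hole_b and tapped_hole_b below 0.007 m and horizontal distance between cover_hole_c and tapped_hole_c below 0.007 m and horizontal distance between cover_hole_d and tapped_hole_d below 0.007 m), for 0.2 s.
At the end, for the whole second after the job is handed in: The cover is held in the gripper alone, its underside 9 to 21 mm above the flange face, level within 4 degrees and still, each of its corner holes within 4 mm (seen from above) of the matching tapped hole, touching nothing but the fingers (z of cover in the frame of seat between 0.009 and 0.021 m and horizontal distance between cover_hole_a and tapped_hole_a below 0.004 m and horizontal distance between cover_hole_b and tapped_hole_b below 0.004 m and horizontal distance between cover_hole_c and tapped_hole_c below 0.004 m and horizontal distance between cover_hole_d and tapped_hole_d below 0.004 m and angle between cover's own z axis and vertical below 0.07 rad and linear speed of cover below 0.01 m/s and angular speed of cover below 0.06 rad/s and contact force between the fingers and cover above 1 N and contact force between cover and gearbox below 0.2 N); the arm keeps its last pose, push and grip.
It fails at once if the cover is slammed or pressed hard (over 90 N) on the gearbox (contact force between cover and gearbox above 90 N).
It fails at once if the cover drops onto the gearbox (faster than 0.3 m/s within 10 mm of its seat) (distance between cover and seat below 0.01 m and linear speed of cover above 0.3 m/s).
It fails at once if another thing on the bench (tray, spanner, tin or tube offcut) is moved over 20 mm (distance of any of bolt_tray, wrench, grease_tin, tube_offcut from where it was at the start of the episode above 0.02 m).
It also fails if it takes over 45 s, if anything falls off the work surface, if the arm or the gripper's body presses on something with over 40 N, if the wrist force passes 120 N, or if a joint passes its speed limit or range.

## Working session

There is one attempt and no reset: what is moved stays moved. The work goes in short steps, Python scripts to look and compute and a tool call to move; the robot and the scene stay as the last step left them, time stands still between calls to the robot, and variables do not carry over. Pictures are saved under pics/ and viewed, at most 10 in all, crops included, and the job is handed in when it is done.

Besides the shell and the picture viewer there is one more tool, called after "Emit:" by a JSON object that holds its "method" and its "body", one argument or row to a line. servo_tool: Moves the arm, as the interface text tells. Its arguments: {"type":"object","properties":{"linear":{"type":"array","items":{"type":"array","items":{"type":"number"}}},"turn":{"type":"array","items":{"type":"array","items":{"type":"number"}}},"grip":{"type":"array","items":{"type":"number"}},"newtons":{"type":"number"}},"required":["linear","turn","grip"]}

```bash
mkdir -p pics; ls; cat > h.py <<'E'
from cell import sensors, viewer, bot, spotter
import numpy as np, cv2
def save(n,f): cv2.imwrite(f'pics/{f}.png',viewer.grab_frame(n)[:,:,::-1])
def PK(n):
    c=viewer.camera_model(n); return np.array(c['camera_matrix']),np.array(c['extrinsics'])
def proj(n,p,m=None):
    K,E=m or PK(n); p=np.atleast_2d(p); q=(E[:3,:3]@p.T+E[:3,3:4]); u=K@q; return (u[:2]/u[2]).T
def onz(n,uv,z,m=None):
    K,E=m or PK(n); R,t=E[:3,:3],E[:3,3]; c=-R.T@t
    uv=np.atleast_2d(uv); d=(R.T@np.linalg.inv(K)@np.c_[uv,np.ones(len(uv))].T).T
    return c+d*((z-c[2])/d[:,2])[:,None]
E
python3 - <<'E'
from h import *
for n in ('scene','top'):
    save(n,n)
    K,E=PK(n); print(n,K[0,0],-E[:3,:3].T@E[:3,3], E[:3,:3].round(2).tolist())
    for l in ('cover','gearbox','bolt_tray','wrench','grease_tin','tube_offcut'):
        for d in spotter.outline_of(n,l)[:4]: print(l,round(d['confidence'],2),d['box'],int(d['pixels'].sum()))
a=cv2.imread('pics/scene.png');b=cv2.imread('pics/top.png')
cv2.imwrite('pics/both.png',cv2.resize(np.vstack([a,b]),(480,600)))
print(sensors.read_state()['tool_rot'])
E
```

```text
pics
scene 434.8501737409716 [1301.92543991   82.14592905 1432.05075597] [[-0.12, 0.99, -0.0], [0.86, 0.1, -0.5], [-0.49, -0.06, -0.87]]
cover 0.96 [365.6, 151.8, 414.7, 186.5] 976
cover 0.79 [430.1, 167.4, 469.6, 206.5] 1021
cover 0.75 [372.7, 194.1, 418.0, 239.6] 1122
cover 0.64 [320.1, 187.3, 359.8, 234.5] 1052
gearbox 0.63 [235.3, 148.2, 294.7, 221.9] 2565
bolt_tray 0.62 [178.9, 193.9, 210.7, 227.5] 676
wrench 0.58 [310.7, 240.2, 325.5, 293.6] 261
grease_tin 0.66 [440.6, 215.5, 465.2, 246.5] 577
tube_offcut 0.79 [194.4, 145.2, 211.4, 187.3] 573
top 365.8994135630591 [ 429.41795194  -14.46925343 1242.91580078] [[-0.0, -1.0, -0.0], [-0.99, 0.0, -0.11], [0.11, 0.0, -0.99]]
cover 0.96 [225.9, 186.9, 271.1, 236.5] 1417
cover 0.91 [346.1, 117.0, 400.4, 168.2] 1383
cover 0.89 [164.7, 226.0, 208.6, 282.5] 1440
cover 0.81 [291.6, 188.3, 329.2, 240.5] 1457
gearbox 0.89 [357.4, 190.8, 429.1, 272.0] 3278
bolt_tray 0.62 [449.0, 176.4, 488.0, 212.9] 958
bolt_tray 0.49 [356.9, 193.3, 432.3, 269.3] 3240
wrench 0.7 [320.6, 128.2, 338.0, 175.2] 274
grease_tin 0.63 [355.1, 193.7, 431.0, 265.2] 3301
grease_tin 0.56 [172.5, 186.6, 202.6, 210.2] 587
tube_offcut 0.87 [455.9, 227.6, 493.8, 277.3] 985
[[ 9.73714965e-01  2.27769988e-01 -1.49966593e-05]
 [ 2.27769986e-01 -9.73714962e-01 -7.95891387e-05]
 [-3.27304887e-05  7.40813465e-05 -9.99999997e-01]]
```

```bash
python3 - <<'E'
import cv2,numpy as np
a=cv2.imread('pics/scene.png')[130:310,160:480];b=cv2.imread('pics/top.png')[100:300,150:510]
a=cv2.resize(a,(520,293),interpolation=3);b=cv2.resize(b,(520,289),interpolation=3)
cv2.imwrite('pics/both2.png',np.vstack([a,b]))
E
```

```text
(no output)
```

View pics/both2.png

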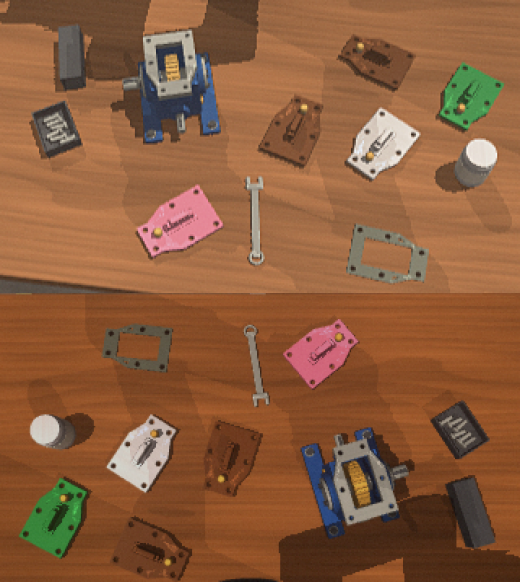

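The crops show five cover-shaped candidates. In top-camera pixels they are silver (249,211), brown (310,214), brown (254,280 in the crop lower left; box 165–209 holds the green one) and pink (373,143). Only the silver one at top (249,211) / scene (395,218) fits the cast-aluminium description. The gearbox is at top (393,231), with its narrow end towards image up.

```bash
cat >> h.py <<'E'
from scipy.optimize import minimize, least_squares
OUT=np.array([(-80,-55),(15,-55),(55,-36),(80,-36),(80,36),(55,36),(15,55),(-80,55)],float)
HOL=np.array([(-68,43),(-68,-43),(-8,43),(-8,-43),(66,24),(66,-24)],float)
def place(P,x,y,yaw,z):
    c,s=np.cos(yaw),np.sin(yaw); P=np.asarray(P); return np.c_[P[:,:2]@np.array([[c,s],[-s,c]])+[x,y], np.full(len(P),z)+(P[:,2] if P.shape[1]>2 else 0)]
E
python3 - <<'E'
from h import *
viewer.grab_frame('top')
m=PK('top')
d=[d for d in spotter.outline_of('top','cover') if abs(d['box'][0]-226)<6][0]['pixels']
ys,xs=np.nonzero(d); g=onz('top',[[xs.mean(),ys.mean()]],15)[0]
from itertools import product
def cost(p,mask,z):
    im=np.zeros(mask.shape,np.uint8); cv2.fillPoly(im,[proj('top',place(OUT,*p,z),m).round().astype(int)],1)
    return (im.astype(bool)^mask).sum()
best=min(((cost((g[0]+dx,g[1]+dy,a),d,15),g[0]+dx,g[1]+dy,a) for dx,dy,a in product(range(-12,13,4),range(-12,13,4),np.arange(-3.1,3.1,.1))))
print('cover',best,d.sum())
gb=onz('top',[[150+358*.692,100+(480-293)*.692]],150)[0]; print('gearbox flange',gb)
s=sensors.read_state(); R=np.array(s['tool_rot']);K,E=PK('wrist'); 
print('wrist cam in tool',R.T@(-E[:3,:3].T@E[:3,3]-np.array(s['position'])),(R.T@E[:3,:3].T).round(3),K[0,0])
E
```

```text
cover (np.int64(93), np.float64(308.3283796524088), np.float64(228.6969070526471), np.float64(-1.9999999999999991)) 1562
gearbox flange [ 470.05426914 -219.43436417  150.        ]
wrist cam in tool [  82.27185013    0.37676589 -123.54379675] [[ 0.    -0.948 -0.319]
 [ 1.     0.    -0.   ]
 [ 0.    -0.319  0.948]] 300.19796976509434
```

Emit:
{"method": "servo_tool", "body": {
  "linear": [
    [34,-21,0],
    [34,-21,0],
    [34,-21,0],
    [34,-21,0],
    [34,-21,0]
  ],
  "turn": [
    [0,0,0],
    [0,0,0],
    [0,0,0],
    [0,0,0],
    [0,0,0]
  ],
  "grip": [88,88,88,88,88]
}}

```text
time: 1.22
position: [273.5, -417.5, 260.8]
tool_rot: [[0.974, 0.227, 0.0], [0.227, -0.974, -0.0], [0.0, 0.0, -1.0]]
wrist_force: [-0.3, -0.3, -0.1]
gripper_width: 0.996
finger_force: 0.0
```

Emit:
{"method": "servo_tool", "body": {
  "linear": [
    [34,-21,0],
    [34,-21,0],
    [34,-21,0],
    [34,-21,0],
    [0,0,0]
  ],
  "turn": [
    [0,0,0],
    [0,0,0],
    [0,0,0],
    [0,0,0],
    [0,0,0]
  ],
  "grip": [88,88,88,88,88]
}}

```text
time: 1.63
position: [389.6, -301.3, 261.0]
tool_rot: [[0.972, 0.234, 0.002], [0.234, -0.972, 0.002], [0.002, -0.001, -1.0]]
wrist_force: [-0.5, -0.1, -0.3]
gripper_width: 0.998
finger_force: 0.0
```

```bash
python3 - <<'E'
from h import *
import pickle
pickle.dump(PK('wrist'),open('mA.pkl','wb')); save('wrist','wA'); s=sensors.read_state(); print(s['position'],s['joint_velocities'])
E
```

```text
[ 387.94144414 -303.48905125  260.91959607] [-0.07661832  0.00684488 -0.00339273 -0.02755983 -0.00526967 -0.03901302]
```

Emit:
{"method": "servo_tool", "body": {
  "linear": [
    [32,-20,0],
    [32,-20,0],
    [32,-20,0],
    [0,0,0],
    [0,0,0]
  ],
  "turn": [
    [0,0,0],
    [0,0,0],
    [0,0,0],
    [0,0,0],
    [0,0,0]
  ],
  "grip": [88,88,88,88,88]
}}

```text
time: 2.1
position: [466.0, -225.6, 260.6]
tool_rot: [[0.973, 0.23, -0.0], [0.23, -0.973, -0.0], [-0.001, 0.0, -1.0]]
wrist_force: [-0.6, 0.1, 0.5]
gripper_width: 0.996
finger_force: 0.0
```

```bash
python3 - <<'E'
from h import *
import pickle
pickle.dump(PK('wrist'),open('mB.pkl','wb')); save('wrist','wB'); s=sensors.read_state(); print(s['position'],s['joint_velocities'])
a=cv2.imread('pics/wA.png');b=cv2.imread('pics/wB.png')
cv2.imwrite('pics/AB.png',cv2.resize(np.vstack([a,b]),(480,600)))
E
```

```text
[ 465.32225737 -226.48463623  260.56949564] [-0.03190111 -0.00638914  0.00963535  0.00097563 -0.00145837  0.00383434]
```

View pics/AB.png

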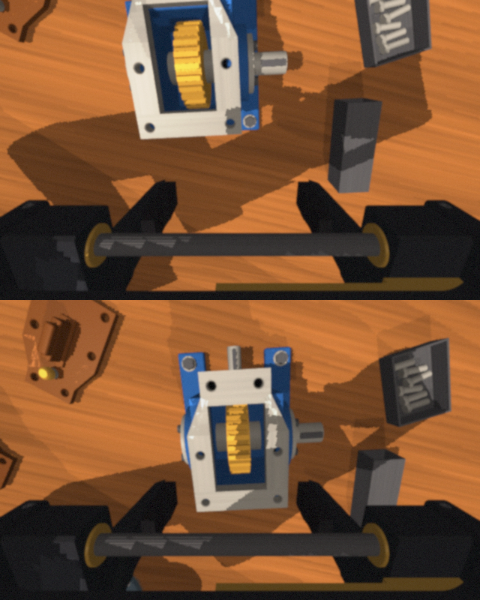

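Top half (A): the flange's wide end, with holes at about (184,92), (301,84), (200,169) and (305,163). Bottom half (B): the whole flange, narrow end up, with holes at about (279,116), (344,111), (268,207), (377,204), (273,271) and (377,267).

```bash
cat >> h.py <<'E'
def dark(img,uv,r=9):
    g=cv2.GaussianBlur(cv2.cvtColor(img,cv2.COLOR_BGR2GRAY),(3,3),0).astype(float); out=[]
    for u,v in uv:
        for _ in range(4):
            u0,v0=int(round(u)),int(round(v)); w=g[v0-r:v0+r+1,u0-r:u0+r+1]
            t=np.median(w); k=np.clip(t-30-w,0,None); Y,X=np.mgrid[-r:r+1,-r:r+1]; k=k*(X**2+Y**2<=r*r)
            if k.sum()==0: break
            u,v=u0+(k*X).sum()/k.sum(),v0+(k*Y).sum()/k.sum()
        out.append((u,v))
    return np.array(out)
def fit(views,x0):  # views: (model, idx, uv)
    f=lambda p:np.concatenate([(proj('',place(HOL[i],*p),m)-uv).ravel() for m,i,uv in views])
    return least_squares(f,x0,loss='soft_l1'),f
E
python3 - <<'E'
from h import *
import pickle
A=pickle.load(open('mA.pkl','rb'));B=pickle.load(open('mB.pkl','rb'))
a=dark(cv2.imread('pics/wA.png'),[(184,92),(301,84),(200,169),(305,163)])
b=dark(cv2.imread('pics/wB.png'),[(273,271),(377,267),(268,207),(377,204),(279,116),(344,111)])
print(a.round(1).tolist(),b.round(1).tolist())
r,f=fit([(A,[2,3,0,1],a),(B,[0,1,2,3,4,5],b)],[470,-219,.2,150]); print(r.x.round(3)); print(f(r.x).reshape(-1,2).round(1).tolist())
r,f=fit([(B,[0,1,2,3,4,5],b)],[470,-219,.2,150]); print('B',r.x.round(3))
E
```

```text
[[185.6, 90.7], [300.4, 84.3], [199.4, 169.7], [306.7, 163.4]] [[273.7, 269.5], [370.2, 264.5], [266.6, 206.9], [369.1, 200.4], [281.4, 114.1], [344.0, 110.4]]
[ 4.71374e+02 -2.26383e+02  2.91000e-01  1.48329e+02]
[[-0.1, -0.1], [0.7, -0.5], [0.4, -0.1], [-0.4, 0.5], [0.3, -0.3], [-0.7, -0.2], [-0.0, 0.0], [0.4, 0.8], [-0.6, 0.1], [0.0, -0.1]]
B [ 4.71469e+02 -2.26436e+02  2.91000e-01  1.48487e+02]
```

Emit:
{"method": "servo_tool", "body": {
  "linear": [
    [-4,-40,0],
    [-4,-40,0],
    [-4,-40,0],
    [-4,-40,0],
    [-4,-40,0]
  ],
  "turn": [
    [0,0,0],
    [0,0,0],
    [0,0,0],
    [0,0,0],
    [0,0,0]
  ],
  "grip": [88,88,88,88,88]
}}

```text
time: 2.57
position: [399.2, -36.2, 260.5]
tool_rot: [[0.975, 0.224, -0.0], [0.224, -0.975, -0.001], [-0.0, 0.0, -1.0]]
wrist_force: [0.9, 0.4, 0.1]
gripper_width: 0.993
finger_force: 0.0
```

Emit:
{"method": "servo_tool", "body": {
  "linear": [
    [-4,-40,0],
    [-4,-40,0],
    [-4,-40,0],
    [-4,-40,0],
    [-4,-40,0]
  ],
  "turn": [
    [0,0,0],
    [0,0,0],
    [0,0,0],
    [0,0,0],
    [0,0,0]
  ],
  "grip": [88,88,88,88,88]
}}

```text
time: 2.98
position: [335.2, 154.2, 261.0]
tool_rot: [[0.975, 0.224, 0.001], [0.224, -0.975, -0.001], [0.001, 0.001, -1.0]]
wrist_force: [0.8, -1.1, 0.3]
gripper_width: 1.001
finger_force: 0.0
```

Emit:
{"method": "servo_tool", "body": {
  "linear": [
    [0,0,0],
    [0,0,0],
    [0,0,0]
  ],
  "turn": [
    [0,0,0],
    [0,0,0],
    [0,0,0]
  ],
  "grip": [88,88,88]
}}

```text
time: 3.23
position: [336.1, 153.3, 260.8]
tool_rot: [[0.974, 0.227, 0.0], [0.227, -0.974, -0.001], [0.0, 0.001, -1.0]]
wrist_force: [-0.9, 0.2, -0.1]
gripper_width: 0.997
finger_force: 0.0
```

```bash
python3 - <<'E'
from h import *
import pickle
pickle.dump(PK('wrist'),open('mC.pkl','wb')); save('wrist','wC'); s=sensors.read_state(); print(s['position'],s['q'])
E
```

```text
[336.37772109 152.81456176 260.76746788] [ 1.02515767e-01 -3.25016606e-01  2.08027279e+00 -7.42888058e-04
  1.38603094e+00  1.44632266e+00]
```

View pics/wC.png

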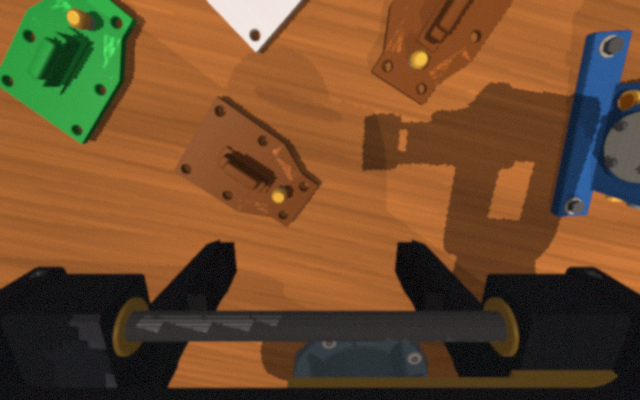

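The wrist picture shows that my estimate fell on the wrong candidate: the brown look-alike is at about (250,165), green at (70,60), and a corner of the silver cover at (255,35) top. The filter picked up a brown detection, so I'm re-measuring the silver one.

```bash
python3 - <<'E'
from h import *
print(onz('top',[[249,211],[150+153*.692,100+(433-293)*.692]],15))
c=PK('wrist'); print(onz('wrist',[[255,35]],15))
s=sensors.read_state(); R=np.array(s['tool_rot'])
g=onz('top',[[249,211]],15)[0]; print((R.T@(g-np.array(s['position']))).round(1))
E
```

```text
[[537.54129169 254.8592662   15.        ]
 [585.47974331 232.65402719  15.        ]]
[[464.0511702  249.83402742  15.        ]]
[218.9 -54.3 245.8]
```

Emit:
{"method": "servo_tool", "body": {
  "linear": [
    [40,-11,0],
    [40,-11,0],
    [40,-11,0],
    [40,-11,0],
    [40,-11,0]
  ],
  "turn": [
    [0,0,0],
    [0,0,0],
    [0,0,0],
    [0,0,0],
    [0,0,0]
  ],
  "grip": [88,88,88,88,88]
}}

```text
time: 3.7
position: [521.2, 251.2, 260.1]
tool_rot: [[0.975, 0.223, -0.0], [0.223, -0.975, -0.001], [-0.0, 0.001, -1.0]]
wrist_force: [1.0, -0.4, 1.0]
gripper_width: 0.995
finger_force: 0.0
```

Emit:
{"method": "servo_tool", "body": {
  "linear": [
    [0,0,0],
    [0,0,0],
    [0,0,0],
    [0,0,0],
    [0,0,0]
  ],
  "turn": [
    [0,0,0.12],
    [0,0,0.12],
    [0,0,0.12],
    [0,0,0.12],
    [0,0,0.12]
  ],
  "grip": [88,88,88,88,88]
}}

```text
time: 4.12
position: [519.7, 250.1, 260.0]
tool_rot: [[0.928, -0.372, -0.001], [-0.372, -0.928, -0.001], [-0.001, 0.001, -1.0]]
wrist_force: [-0.7, -0.6, 0.2]
gripper_width: 0.999
finger_force: 0.0
```

Emit:
{"method": "servo_tool", "body": {
  "linear": [
    [0,0,0],
    [0,0,0],
    [0,0,0]
  ],
  "turn": [
    [0,0,0.12],
    [0,0,0],
    [0,0,0]
  ],
  "grip": [88,88,88]
}}

```text
time: 4.37
position: [519.1, 251.0, 260.4]
tool_rot: [[0.882, -0.471, -0.0], [-0.471, -0.882, -0.0], [-0.0, 0.001, -1.0]]
wrist_force: [-0.1, -0.5, 0.1]
gripper_width: 0.996
finger_force: 0.0
```

```bash
python3 - <<'E'
from h import *
import pickle
pickle.dump(PK('wrist'),open('mD.pkl','wb')); save('wrist','wD'); s=sensors.read_state(); print(s['position'],s['q'])
E
```

```text
[518.86343895 251.51357139 260.47522593] [ 2.45709256e-01  1.84802895e-01  1.60283265e+00 -1.81174407e-04
  1.35436693e+00  2.30624004e+00]
```

View pics/wD.png

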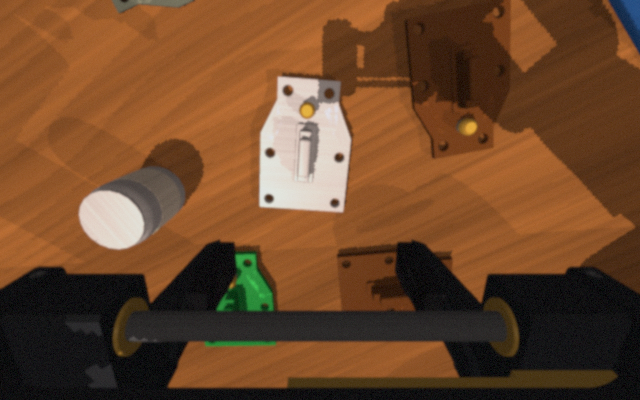

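The silver cover is seen face on, narrow end up, with holes at (288,90), (329,93), (269,153), (339,157), (268,198) and (335,202), the lug at (305,155) and the breather at (307,110). This matches the description (silver, not brown, green or pink).

```bash
cat > cov.py <<'E'
from h import *
import pickle
D=pickle.load(open('mD.pkl','rb'))
d=dark(cv2.imread('pics/wD.png'),[(268,198),(335,202),(269,153),(339,157),(288,90),(329,93)],6)
def goal(p,s):
    R=np.array(s['tool_rot']); g=place([[-6,0,35]],p[0],p[1],p[2],5)[0]; print('lug',g.round(1))
    yaw=np.arctan2(R[1,0],R[0,0]); print('tool shift for TCP to lug',(R.T@(g-np.array(s['position']))).round(1),'turn z',round(yaw-p[2],3))
E
python3 - <<'E'
from cov import *
print(d.round(1).tolist())
r,f=fit([(D,range(6),d)],[540,250,-.5,15]); print(r.x.round(3)); print(f(r.x).reshape(-1,2).round(1).tolist())
f2=lambda p:f([*p,14]); r=least_squares(f2,[540,250,-.5],loss='soft_l1'); print(r.x.round(3)); goal(r.x,sensors.read_state())
E
```

```text
[[268.6, 198.0], [334.3, 202.5], [269.6, 152.3], [338.6, 157.3], [287.1, 90.6], [328.9, 92.9]]
[544.34  251.344  -0.561  13.632]
[[-0.0, 0.1], [0.0, -0.0], [-0.0, 0.1], [0.1, -0.1], [0.2, -0.4], [-0.3, 0.4]]
[544.384 251.305  -0.561]
lug [539.3 254.5  40. ]
tool shift for TCP to lug [ 16.7 -12.3 220.5] turn z 0.071
```

Emit:
{"method": "servo_tool", "body": {
  "linear": [
    [17,-12,20],
    [0,0,35],
    [0,0,35],
    [0,0,10],
    [0,0,0]
  ],
  "turn": [
    [0,0,0.071],
    [0,0,0],
    [0,0,0],
    [0,0,0],
    [0,0,0]
  ],
  "grip": [50,50,50,50,50]
}}

```text
time: 4.83
position: [536.4, 254.8, 157.1]
tool_rot: [[0.847, -0.531, -0.007], [-0.531, -0.847, -0.002], [-0.005, 0.005, -1.0]]
wrist_force: [0.2, 0.4, -0.2]
gripper_width: 0.643
finger_force: 0.0
```

Emit:
{"method": "servo_tool", "body": {
  "linear": [
    [0,0,0],
    [0,0,0]
  ],
  "turn": [
    [0,0,0],
    [0,0,0]
  ],
  "grip": [50,50]
}}

```text
time: 5.0
position: [540.0, 256.4, 163.1]
tool_rot: [[0.847, -0.532, 0.003], [-0.532, -0.847, 0.001], [0.002, -0.003, -1.0]]
wrist_force: [0.3, -0.0, 0.2]
gripper_width: 0.57
finger_force: 0.0
```

```bash
python3 - <<'E'
from cov import *
M=PK('wrist'); pickle.dump(M,open('mE.pkl','wb')); save('wrist','wE'); s=sensors.read_state(); print(s['position'])
g=proj('',place(HOL,544.4,251.3,-.561,14),M); e=dark(cv2.imread('pics/wE.png'),g,8); print(g.round(1).tolist(),e.round(1).tolist())
r,f=fit([(D,range(6),d),(M,range(6),e)],[544,251,-.56,14]); print(r.x.round(3)); print(f(r.x).reshape(-1,2).round(1).tolist()); goal(r.x,s)
E
```

```text
[540.11476099 256.48889734 163.40934543]
[[274.3, 247.1], [359.1, 247.2], [271.6, 190.5], [362.0, 190.7], [289.4, 109.5], [344.4, 109.6]] [[263.2, 249.6], [366.7, 249.5], [271.7, 190.2], [361.8, 190.5], [291.0, 111.2], [343.8, 108.2]]
[544.563 251.1    -0.56   16.509]
[[-0.2, 0.6], [0.3, 0.5], [-0.3, 0.3], [0.4, 0.1], [0.0, -0.7], [-0.2, 0.0], [10.9, -1.5], [-7.1, -1.4], [-0.4, 0.9], [0.7, 0.6], [-1.8, -1.8], [0.9, 1.2]]
lug [539.5 254.3  40. ]
tool shift for TCP to lug [  0.3   2.6 123.4] turn z -0.001
```

View pics/wE.png

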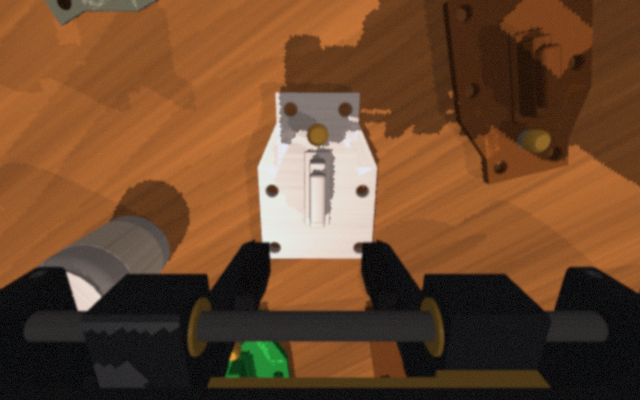

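The prediction and the holes in this close view agree: (272,190), (362,190), (290,109) and (345,109) match, while the wide-end pair is hidden by the fingers. Next I check the tin's clearance from the gripper body.

```bash
python3 - <<'E'
from h import *
viewer.grab_frame('top'); 
ob=[d for d in spotter.outline_of('top','grease_tin') if d['box'][2]<220]
print([(d['confidence'],d['box']) for d in ob])
t=onz('top',[[184,197.5]],100)[0]; t2=onz('top',[[187.5,198.5]],50)[0]; print(t,t2)
c,s=np.cos(-.56),np.sin(-.56)
for q in(t,t2):
    v=q[:2]-[539.5,254.3]; print('in cover axes',c*v[0]+s*v[1],-s*v[0]+c*v[1])
E
```

```text
[]
[573.03853954 442.28029485 100.        ] [575.9899288 450.5906651  50.       ]
in cover axes -71.4368390676828 177.08247488565442
in cover axes -73.35061341027345 185.69121579054556
```

Emit:
{"method": "servo_tool", "body": {
  "linear": [
    [0.3,2.6,20],
    [0,0,30],
    [0,0,30],
    [0,0,22],
    [0,0,10]
  ],
  "turn": [
    [0,0,0],
    [0,0,0],
    [0,0,0],
    [0,0,0],
    [0,0,0]
  ],
  "grip": [50,50,50,50,50]
}}

```text
time: 5.57
position: [536.0, 253.5, 46.6]
tool_rot: [[0.847, -0.532, -0.003], [-0.532, -0.847, -0.001], [-0.002, 0.002, -1.0]]
wrist_force: [0.3, -0.1, -0.1]
gripper_width: 0.57
finger_force: 0.0
```

Emit:
{"method": "servo_tool", "body": {
  "linear": [
    [0,0,4],
    [0,0,4],
    [0,0,0],
    [0,0,0]
  ],
  "turn": [
    [0,0,0],
    [0,0,0],
    [0,0,0],
    [0,0,0]
  ],
  "grip": [50,50,50,50]
}}

```text
time: 5.9
position: [538.5, 254.2, 42.3]
tool_rot: [[0.847, -0.532, 0.003], [-0.532, -0.847, 0.001], [0.002, -0.002, -1.0]]
wrist_force: [1.0, -0.4, -0.3]
gripper_width: 0.57
finger_force: 0.0
```

Emit:
{"method": "servo_tool", "body": {
  "linear": [
    [0,0,0],
    [0,0,0],
    [0,0,0],
    [0,0,0],
    [0,0,0]
  ],
  "turn": [
    [0,0,0],
    [0,0,0],
    [0,0,0],
    [0,0,0],
    [0,0,0]
  ],
  "grip": [4,4,4,4,4],
  "newtons": 50
}}

```text
time: 6.32
position: [537.5, 253.9, 40.9]
tool_rot: [[0.847, -0.532, 0.0], [-0.532, -0.847, 0.0], [0.0, -0.0, -1.0]]
wrist_force: [0.7, 0.7, 0.5]
gripper_width: 0.216
finger_force: 2.2
```

Emit:
{"method": "servo_tool", "body": {
  "linear": [
    [0,0,0],
    [0,0,0],
    [0,0,0],
    [0,0,-5],
    [0,0,-10]
  ],
  "turn": [
    [0,0,0],
    [0,0,0],
    [0,0,0],
    [0,0,0],
    [0,0,0]
  ],
  "grip": [4,4,4,4,4]
}}

```text
time: 6.73
position: [535.2, 253.1, 53.9]
tool_rot: [[0.847, -0.532, -0.005], [-0.532, -0.847, -0.002], [-0.004, 0.004, -1.0]]
wrist_force: [-0.9, -0.0, -4.8]
gripper_width: 0.155
finger_force: 50.0
```

Emit:
{"method": "servo_tool", "body": {
  "linear": [
    [0,0,-25],
    [0,0,-35],
    [0,0,-35],
    [0,0,0],
    [0,0,0]
  ],
  "turn": [
    [0,0,0],
    [0,0,0],
    [0,0,0],
    [0,0,0],
    [0,0,0]
  ],
  "grip": [4,4,4,4,4]
}}

```text
time: 7.15
position: [538.7, 254.0, 153.4]
tool_rot: [[0.847, -0.532, 0.005], [-0.532, -0.847, 0.001], [0.003, -0.003, -1.0]]
wrist_force: [0.6, -0.1, -5.9]
gripper_width: 0.161
finger_force: 50.0
```

```bash
python3 - <<'E'
from cov import *
M=PK('wrist'); pickle.dump(M,open('mF.pkl','wb')); s=sensors.read_state(); save('wrist','wF'); 
P=np.array(s['position']);R=np.array(s['tool_rot']);print(P,s['q'])
pts=np.c_[HOL[:,0]+7,-HOL[:,1],np.full(6,26.)]
print(proj('',pts@R.T+P,M).round(0).tolist())
E
```

```text
[538.65758115 254.04746881 153.35536472] [ 2.41688788e-01  3.37372805e-01  1.64473310e+00 -2.27065451e-04
  1.15481672e+00  2.37375627e+00]
[[245.0, 339.0], [383.0, 339.0], [237.0, 254.0], [390.0, 254.0], [264.0, 118.0], [363.0, 118.0]]
```

View pics/wF.png

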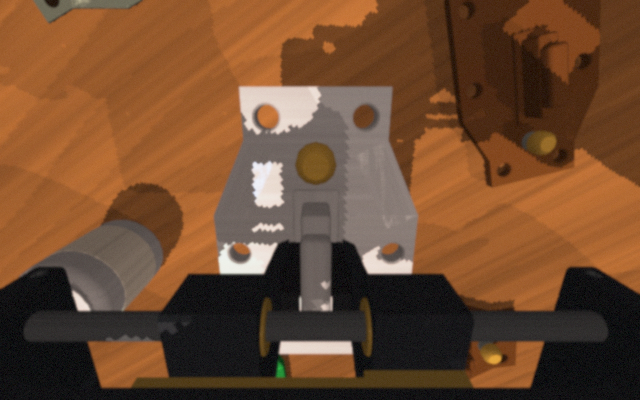

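The picture shows the cover held level with its lug centred in the fingers. Its holes are at (267,117), (366,117), (240,251) and (391,251), within 3 px of the prediction.

```bash
cat >> cov.py <<'E'
def held(M,P,R,uv,idx=(4,5,2,3),z=26.):
    def f(p):
        c,s=np.cos(p[2]),np.sin(p[2]); h=HOL[list(idx)]; X=h[:,0]*c-h[:,1]*s; Y=h[:,0]*s+h[:,1]*c
        return (proj('',np.c_[X+p[0],-(Y+p[1]),np.full(len(X),z+(p[3] if len(p)>3 else 0))]@R.T+P,M)-uv).ravel()
    return f
E
python3 - <<'E'
from cov import *
M=pickle.load(open('mF.pkl','rb')); s=sensors.read_state(); P=np.array(s['position']);R=np.array(s['tool_rot'])
uv=np.array([(267,117),(366,117),(240,251.),(391,251)])
for n in (3,4):
    f=held(M,P,R,uv); r=least_squares(f,[7,0,0,0][:n]); print(r.x.round(3),r.fun.round(1)); 
    if n==3: t=r.x
# target TCP: seat (471.4,-226.4,.291); tool yaw psi=.291-t2 ; cover origin = TCP + Rz(psi)(t0,t1)
psi=.291-t[2]; c,q=np.cos(psi),np.sin(psi)
T=np.array([471.4-(c*t[0]-q*t[1]),-226.4-(q*t[0]+c*t[1]),P[2]]); print('TCP target',T,psi)
yaw=np.arctan2(R[1,0],R[0,0]); print('now yaw',yaw,'turn',yaw-psi,'shift now axes',R.T@(T-P))
E
```

```text
[ 8.708e+00  1.130e-01 -3.000e-03] [ 0.4 -0.4 -0.8 -0.1  0.1 -0.   0.4  0.7]
[ 8.679e+00  1.130e-01 -3.000e-03  1.340e-01] [ 0.4 -0.4 -0.8 -0.   0.2 -0.1  0.3  0.6]
TCP target [ 463.09883545 -229.03365648  150.88600634] 0.2942550512509209
now yaw -0.5612526291420872 turn -0.8555076803930081 shift now axes [1.94343044e+02 4.47966072e+02 5.46342868e-02]
```

```bash
python3 - <<'E'
from cov import *
M=PK('wrist'); s=sensors.read_state(); P=np.array(s['position']);R=np.array(s['tool_rot']); print(P)
MF=pickle.load(open('mF.pkl','rb')); PF=np.array([538.65758115,254.04746881,153.35536472])
E0=MF[1]; print('cam in tool F',R.T@(-E0[:3,:3].T@E0[:3,3]-PF),'now',R.T@(-M[1][:3,:3].T@M[1][:3,3]-P))
uv=np.array([(267,117),(366,117),(240,251.),(391,251)])
for m,p in((MF,PF),(M,P)):
  r=least_squares(held(m,p,R,uv),[7,0,0,0]);print(r.x)
  r=least_squares(held(m,p,R,uv),[7,0,0]);print(r.x)
E
```

```text
[536.9987725  253.64804237 150.88600634]
cam in tool F [  82.43181777    1.37490751 -123.82862672] now [  82.84727096    0.97556529 -123.56476071]
[ 7.48701821e+00 -1.10790974e+00 -3.25474925e-03  2.60345268e+00]
[ 8.05079619e+00 -1.10895271e+00 -3.26064216e-03]
[ 7.40818181e+00 -1.22123434e+00 -3.63716209e-03  2.61601420e+00]
[ 7.98190336e+00 -1.21541221e+00 -3.63493419e-03]
```

Emit:
{"method": "servo_tool", "body": {
  "linear": [
    [0,0,-20],
    [0,0,-20],
    [0,0,-20],
    [0,0,-20],
    [0,0,-20]
  ],
  "turn": [
    [0,0,-0.107],
    [0,0,-0.107],
    [0,0,-0.107],
    [0,0,-0.107],
    [0,0,-0.107]
  ],
  "grip": [4,4,4,4,4]
}}

```text
time: 7.62
position: [535.6, 253.3, 248.3]
tool_rot: [[1.0, -0.021, -0.006], [-0.021, -1.0, -0.002], [-0.006, 0.002, -1.0]]
wrist_force: [-0.0, 0.5, -4.3]
gripper_width: 0.154
finger_force: 50.0
```

Emit:
{"method": "servo_tool", "body": {
  "linear": [
    [0,0,0],
    [0,0,0],
    [0,0,0],
    [-7.5,15.7,0],
    [-15,31.4,0]
  ],
  "turn": [
    [0,0,-0.107],
    [0,0,-0.107],
    [0,0,-0.106],
    [0,0,0],
    [0,0,0]
  ],
  "grip": [4,4,4,4,4]
}}

```text
time: 8.03
position: [527.8, 203.8, 247.5]
tool_rot: [[0.956, 0.293, -0.005], [0.293, -0.956, 0.0], [-0.005, -0.002, -1.0]]
wrist_force: [0.9, -0.3, -4.0]
gripper_width: 0.155
finger_force: 50.0
```

Emit:
{"method": "servo_tool", "body": {
  "linear": [
    [-15,31.4,0],
    [-15,31.4,0],
    [-15,31.4,0],
    [-15,31.4,0],
    [-15,31.4,0]
  ],
  "turn": [
    [0,0,0],
    [0,0,0],
    [0,0,0],
    [0,0,0],
    [0,0,0]
  ],
  "grip": [4,4,4,4,4]
}}

```text
time: 8.45
position: [500.9, 29.0, 247.8]
tool_rot: [[0.957, 0.29, -0.006], [0.29, -0.957, 0.001], [-0.005, -0.002, -1.0]]
wrist_force: [0.1, -0.4, -5.8]
gripper_width: 0.154
finger_force: 50.0
```

Emit:
{"method": "servo_tool", "body": {
  "linear": [
    [-15,31.4,0],
    [-15,31.4,0],
    [-15,31.4,0],
    [-15,31.4,0],
    [-15,31.4,0]
  ],
  "turn": [
    [0,0,0],
    [0,0,0],
    [0,0,0],
    [0,0,0],
    [0,0,0]
  ],
  "grip": [4,4,4,4,4]
}}

```text
time: 8.87
position: [474.7, -142.6, 248.0]
tool_rot: [[0.957, 0.289, -0.005], [0.29, -0.957, 0.003], [-0.004, -0.004, -1.0]]
wrist_force: [0.3, -0.2, -5.4]
gripper_width: 0.154
finger_force: 50.0
```

Emit:
{"method": "servo_tool", "body": {
  "linear": [
    [-15,31.4,0],
    [-15,31.4,0],
    [-7.5,15.7,0],
    [0,0,0],
    [0,0,0]
  ],
  "turn": [
    [0,0,0],
    [0,0,0],
    [0,0,0],
    [0,0,0],
    [0,0,0]
  ],
  "grip": [4,4,4,4,4]
}}

```text
time: 9.28
position: [462.1, -227.8, 248.1]
tool_rot: [[0.958, 0.287, -0.004], [0.287, -0.958, 0.004], [-0.003, -0.005, -1.0]]
wrist_force: [1.1, 0.2, -4.9]
gripper_width: 0.156
finger_force: 50.0
```

Emit:
{"method": "servo_tool", "body": {
  "linear": [
    [0,0,0],
    [0,0,0],
    [0,0,0],
    [0,0,0]
  ],
  "turn": [
    [0,0,0],
    [0,0,0],
    [0,0,0],
    [0,0,0]
  ],
  "grip": [4,4,4,4]
}}

```text
time: 9.62
position: [463.8, -226.7, 250.5]
tool_rot: [[0.957, 0.291, -0.0], [0.291, -0.957, 0.0], [-0.0, -0.0, -1.0]]
wrist_force: [0.4, 1.0, -5.3]
gripper_width: 0.153
finger_force: 50.0
```

Emit:
{"method": "servo_tool", "body": {
  "linear": [
    [-0.2,0.8,12],
    [0,0,15],
    [0,0,10],
    [0,0,3],
    [0,0,0]
  ],
  "turn": [
    [0,0,0],
    [0,0,0],
    [0,0,0],
    [0,0,0],
    [0,0,0]
  ],
  "grip": [4,4,4,4,4]
}}

```text
time: 10.03
position: [463.0, -227.9, 209.1]
tool_rot: [[0.957, 0.29, -0.002], [0.29, -0.957, 0.002], [-0.002, -0.002, -1.0]]
wrist_force: [0.2, -1.3, -4.3]
gripper_width: 0.156
finger_force: 50.0
```

Emit:
{"method": "servo_tool", "body": {
  "linear": [
    [0,0,0],
    [0,0,0],
    [0,0,0],
    [0,0,0],
    [0,0,0]
  ],
  "turn": [
    [0,0,0],
    [0,0,0],
    [0,0,0],
    [0,0,0],
    [0,0,0]
  ],
  "grip": [4,4,4,4,4]
}}

```text
time: 10.45
position: [463.9, -228.8, 211.2]
tool_rot: [[0.957, 0.29, 0.001], [0.29, -0.957, -0.001], [0.001, 0.001, -1.0]]
wrist_force: [-0.3, -0.0, -4.1]
gripper_width: 0.155
finger_force: 50.0
```

```bash
python3 - <<'E'
from cov import *
M=PK('wrist'); pickle.dump(M,open('mG.pkl','wb')); s=sensors.read_state(); save('wrist','wG'); print(s['position'])
f=place(HOL,471.4,-226.4,.291,149); print(proj('',f,M).round(1).tolist())
a=cv2.imread('pics/wG.png')[80:290,200:430]; cv2.imwrite('pics/wGc.png',cv2.resize(a,None,fx=2.8,fy=2.8,interpolation=3)); save('scene','sG')
E
```

```text
[ 463.92333937 -228.7500957   211.19841622]
[[256.2, 300.1], [372.8, 300.4], [250.9, 225.4], [378.5, 225.7], [274.7, 111.3], [355.3, 111.6]]
```

View pics/wGc.png

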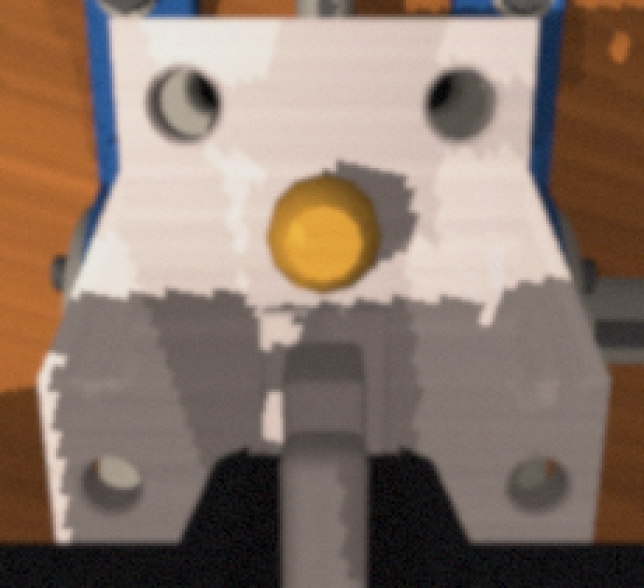

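The crop shows the cover over the flange. Its front holes are at full-frame (265.7,117.1) and (364.6,116.8), and a tapped hole shows as a symmetric dark part inside each. Its middle holes are at (240,253) and (392,253).

```bash
python3 - <<'E'
from cov import *
M=pickle.load(open('mG.pkl','rb')); P=np.array([463.92333937,-228.7500957,211.19841622]); s=sensors.read_state(); R=np.array(s['tool_rot']); print(s['position'])
uv=np.array([(265.7,117.1),(364.6,116.8),(240,252.9),(392.1,253.2)])
psi=np.arctan2(R[1,0],R[0,0])
for z0 in (26,27.5,28.6):
    r=least_squares(held(M,P,R,uv,z=z0),[7,0,0]); c,q=np.cos(psi),np.sin(psi); t=r.x
    o=P[:2]+[c*t[0]-q*t[1],q*t[0]+c*t[1]]; d=np.array([471.4,-226.4])-o
    print(z0,t.round(3),r.fun.round(1),'cover',o.round(1),psi+t[2],'need tool',c*d[0]+q*d[1],q*d[0]-c*d[1])
# dark pixel edges of tapped holes c,d
g=cv2.cvtColor(cv2.imread('pics/wG.png'),cv2.COLOR_BGR2GRAY)
print(g[103:128,262:284].tolist()) if 0 else None
f=place([[66,24],[66,-24]],471.4,-226.4,.291,149)
for dx in(0,-1,-2,1):
    a=np.linspace(0,6.28,40)
    tot=[]
    for cx,cy,ln in((66,24,(265.7,117.1)),(66,-24,(364.6,116.8))):
        Y,X=np.mgrid[95:140,250:380]; 
        poly=proj('',place(np.c_[cx+dx+5*np.cos(a),cy+5*np.sin(a)],471.4,-226.4,.291,149),M)
        m=np.zeros(g.shape,np.uint8); cv2.fillPoly(m,[poly.round().astype(int)],1)
        vis=np.zeros(g.shape,np.uint8); cv2.circle(vis,(int(round(ln[0])),int(round(ln[1]))),9,1,-1)
        dk=(g<60)&(vis>0); tot.append((int(dk.sum()),int((dk&(m>0)).sum()),int(((m>0)&(vis>0)).sum())))
    print(dx,tot)
E
```

```text
[ 463.81497439 -228.62949024  210.96711797]
26 [ 6.956e+00 -5.330e-01  4.000e-03] [-0.2 -0.1  0.5 -0.1 -0.9  0.6  0.4 -0.2] cover [ 470.7 -227.2] 0.2975059388596588 need tool 0.8811777075796676 -0.6168401104327391
27.5 [ 6.622e+00 -5.340e-01  4.000e-03] [ 0.4  0.4  0.   0.4 -0.2 -0.2 -0.3 -1. ] cover [ 470.4 -227.3] 0.29750399798090416 need tool 1.2145464790065672 -0.6182077967353412
28.6 [ 6.377e+00 -5.350e-01  4.000e-03] [ 0.7  0.8 -0.4  0.7  0.3 -0.7 -0.8 -1.5] cover [ 470.2 -227.4] 0.2975025894345159 need tool 1.4601889332346887 -0.6192130485308829
0 [(38, 38, 78), (45, 45, 64)]
-1 [(38, 38, 88), (45, 45, 73)]
-2 [(38, 38, 95), (45, 44, 77)]
1 [(38, 38, 65), (45, 44, 51)]
```

Emit:
{"method": "servo_tool", "body": {
  "linear": [
    [0.5,-0.6,4],
    [0,0,5],
    [0,0,3],
    [0,0,1],
    [0,0,0]
  ],
  "turn": [
    [0,0,0.003],
    [0,0,0],
    [0,0,0],
    [0,0,0],
    [0,0,0]
  ],
  "grip": [4,4,4,4,4]
}}

```text
time: 10.97
position: [463.7, -227.6, 197.0]
tool_rot: [[0.958, 0.287, -0.001], [0.287, -0.958, 0.001], [-0.001, -0.001, -1.0]]
wrist_force: [-0.1, 0.3, -5.2]
gripper_width: 0.156
finger_force: 50.0
```

Emit:
{"method": "servo_tool", "body": {
  "linear": [
    [0,0,1],
    [0,0,1],
    [0,0,1],
    [0,0,0],
    [0,0,0]
  ],
  "turn": [
    [0,0,0],
    [0,0,0],
    [0,0,0],
    [0,0,0],
    [0,0,0]
  ],
  "grip": [4,4,4,4,4]
}}

```text
time: 11.38
position: [464.0, -227.9, 194.7]
tool_rot: [[0.958, 0.287, 0.0], [0.287, -0.958, -0.0], [0.0, 0.0, -1.0]]
wrist_force: [0.2, 0.1, -3.9]
gripper_width: 0.152
finger_force: 50.0
```

Emit:
{"method": "servo_tool", "body": {
  "linear": [
    [0,0,1],
    [0,0,1],
    [0,0,1],
    [0,0,0],
    [0,0,0]
  ],
  "turn": [
    [0,0,0],
    [0,0,0],
    [0,0,0],
    [0,0,0],
    [0,0,0]
  ],
  "grip": [4,4,4,4,4]
}}

```text
time: 11.8
position: [464.0, -227.8, 191.6]
tool_rot: [[0.958, 0.287, -0.0], [0.287, -0.958, 0.0], [-0.0, -0.0, -1.0]]
wrist_force: [-0.3, -0.5, -4.7]
gripper_width: 0.154
finger_force: 50.0
```

Emit:
{"method": "servo_tool", "body": {
  "linear": [
    [0,0,1],
    [0,0,0],
    [0,0,1],
    [0,0,0],
    [0,0,0]
  ],
  "turn": [
    [0,0,0],
    [0,0,0],
    [0,0,0],
    [0,0,0],
    [0,0,0]
  ],
  "grip": [4,4,4,4,4]
}}

```text
time: 12.22
position: [464.0, -227.8, 189.6]
tool_rot: [[0.958, 0.287, -0.0], [0.287, -0.958, 0.0], [-0.0, -0.0, -1.0]]
wrist_force: [-0.2, 0.5, -5.4]
gripper_width: 0.151
finger_force: 50.0
```

Emit:
{"method": "servo_tool", "body": {
  "linear": [
    [0,0,0.5],
    [0,0,0],
    [0,0,0.5],
    [0,0,0],
    [0,0,0]
  ],
  "turn": [
    [0,0,0],
    [0,0,0],
    [0,0,0],
    [0,0,0],
    [0,0,0]
  ],
  "grip": [4,4,4,4,4]
}}

```text
time: 12.63
position: [464.0, -227.8, 188.7]
tool_rot: [[0.958, 0.287, -0.0], [0.287, -0.958, 0.0], [-0.0, -0.0, -1.0]]
wrist_force: [0.5, -0.2, -4.7]
gripper_width: 0.156
finger_force: 50.0
```

Emit:
{"method": "servo_tool", "body": {
  "linear": [
    [0,0,0.7],
    [0,0,0],
    [0,0,0.7],
    [0,0,0],
    [0,0,0]
  ],
  "turn": [
    [0,0,0],
    [0,0,0],
    [0,0,0],
    [0,0,0],
    [0,0,0]
  ],
  "grip": [4,4,4,4,4]
}}

```text
time: 13.05
position: [464.0, -227.8, 187.3]
tool_rot: [[0.958, 0.287, -0.0], [0.287, -0.958, 0.0], [-0.0, -0.0, -1.0]]
wrist_force: [0.0, 0.8, -4.8]
gripper_width: 0.154
finger_force: 50.0
```

Emit:
{"method": "servo_tool", "body": {
  "linear": [
    [0,0,0.5],
    [0,0,0],
    [0,0,0.5],
    [0,0,0],
    [0,0,0]
  ],
  "turn": [
    [0,0,0],
    [0,0,0],
    [0,0,0],
    [0,0,0],
    [0,0,0]
  ],
  "grip": [4,4,4,4,4]
}}

```text
time: 13.47
position: [464.0, -227.8, 186.3]
tool_rot: [[0.958, 0.287, -0.0], [0.287, -0.958, 0.0], [-0.0, -0.0, -1.0]]
wrist_force: [0.1, -0.2, -4.5]
gripper_width: 0.154
finger_force: 50.0
```

Emit:
{"method": "servo_tool", "body": {
  "linear": [
    [0,0,0.4],
    [0,0,0],
    [0,0,0.4],
    [0,0,0],
    [0,0,0]
  ],
  "turn": [
    [0,0,0],
    [0,0,0],
    [0,0,0],
    [0,0,0],
    [0,0,0]
  ],
  "grip": [4,4,4,4,4]
}}

```text
time: 13.88
position: [464.1, -227.9, 186.0]
tool_rot: [[0.958, 0.287, 0.0], [0.287, -0.958, -0.0], [0.0, 0.0, -1.0]]
wrist_force: [-1.8, 1.7, 1.6]
gripper_width: 0.155
finger_force: 50.0
```

Emit:
{"method": "servo_tool", "body": {
  "linear": [
    [0,0,0.4],
    [0,0,0],
    [0,0,0],
    [0,0,0]
  ],
  "turn": [
    [0,0,0],
    [0,0,0],
    [0,0,0],
    [0,0,0]
  ],
  "grip": [4,4,4,4]
}}

```text
time: 14.22
position: [464.1, -227.9, 186.0]
tool_rot: [[0.958, 0.287, 0.0], [0.287, -0.958, -0.0], [0.0, 0.0, -1.0]]
wrist_force: [-4.9, 2.2, 5.3]
gripper_width: 0.154
finger_force: 50.0
```

Contact came at TCP z 186.0, which puts the underside at 150 mm: flush, since a missed lip would have stopped at 191. I'll look at it seated, through the holes.

```bash
python3 - <<'E'
from cov import *
s=sensors.read_state(); save('wrist','wH'); print(s['position'],s['wrist_force'],s['moment'])
w=cv2.imread('pics/wH.png'); a=cv2.resize(w[85:150,240:390],None,fx=4,fy=4,interpolation=3); b=cv2.resize(w[220:280,220:410],None,fx=600/190,fy=600/190,interpolation=3)
cv2.imwrite('pics/wHc.png',np.vstack([a,b[:,:600]]))
E
```

```text
[ 464.09716325 -227.90747234  185.96375063] [-4.85891967  2.24378004  5.26372548] [0.41984452 0.59456458 0.01448628]
```

View pics/wHc.png

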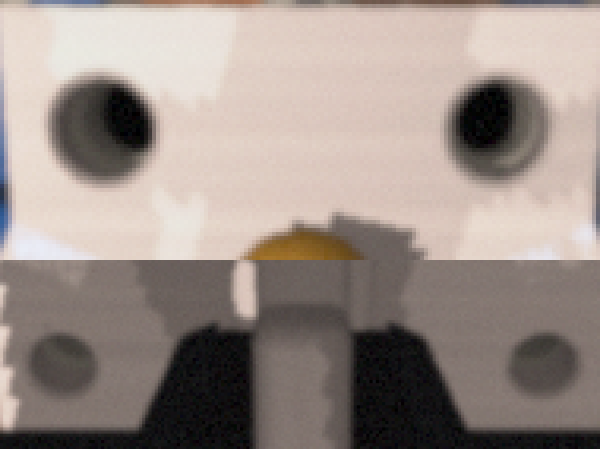

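Seated view: all four visible holes show their tapped holes inside, to within about 1–2 mm. Raising it straight up 15 mm.

Emit:
{"method": "servo_tool", "body": {
  "linear": [
    [0,0,-1],
    [0,0,-2],
    [0,0,-3],
    [0,0,-4],
    [0,0,-3]
  ],
  "turn": [
    [0,0,0],
    [0,0,0],
    [0,0,0],
    [0,0,0],
    [0,0,0]
  ],
  "grip": [4,4,4,4,4]
}}

```text
time: 14.68
position: [464.1, -227.9, 198.3]
tool_rot: [[0.958, 0.287, -0.0], [0.287, -0.958, 0.0], [0.0, -0.0, -1.0]]
wrist_force: [-0.6, -0.6, -4.8]
gripper_width: 0.15
finger_force: 50.0
```

Emit:
{"method": "servo_tool", "body": {
  "linear": [
    [0,0,-2],
    [0,0,-1],
    [0,0,0],
    [0,0,0],
    [0,0,0]
  ],
  "turn": [
    [0,0,0],
    [0,0,0],
    [0,0,0],
    [0,0,0],
    [0,0,0]
  ],
  "grip": [4,4,4,4,4]
}}

```text
time: 15.1
position: [463.9, -227.8, 201.0]
tool_rot: [[0.958, 0.287, -0.0], [0.287, -0.958, 0.0], [-0.0, -0.0, -1.0]]
wrist_force: [-0.0, 0.1, -4.9]
gripper_width: 0.153
finger_force: 50.0
```

Emit:
{"method": "servo_tool", "body": {
  "linear": [
    [0,0,0],
    [0,0,0],
    [0,0,0],
    [0,0,0],
    [0,0,0]
  ],
  "turn": [
    [0,0,0],
    [0,0,0],
    [0,0,0],
    [0,0,0],
    [0,0,0]
  ],
  "grip": [4,4,4,4,4]
}}

```text
time: 15.52
position: [464.0, -227.8, 201.1]
tool_rot: [[0.958, 0.287, -0.0], [0.287, -0.958, 0.0], [-0.0, -0.0, -1.0]]
wrist_force: [0.3, -0.4, -3.8]
gripper_width: 0.151
finger_force: 50.0
```

```bash
python3 - <<'E'
from cov import *
M=PK('wrist'); s=sensors.read_state(); save('wrist','wI'); P=np.array(s['position']);R=np.array(s['tool_rot']);print(P,np.abs(s['joint_velocities']).max())
img=cv2.imread('pics/wI.png'); g=cv2.cvtColor(img,cv2.COLOR_BGR2GRAY).astype(int)
g=cv2.resize(cv2.cvtColor(img,cv2.COLOR_BGR2GRAY),None,fx=4,fy=4,interpolation=cv2.INTER_CUBIC)
# tapped-hole dark edges inside the two front cover holes vs. prediction for offsets of the flange relative to nominal
uvc=[(266,117),(365,117)]
a=np.linspace(0,2*np.pi,80)
def poly(cx,cy,r,zc,o):  # points in cover frame (cover at tool offset 7.2,0)
    X=np.c_[cx+r*np.cos(a)+7.2+o[0],-(cy+r*np.sin(a)+o[1]),np.full(80,zc)]
    return proj('',X@R.T+P,M)
def msk(p):
    m=np.zeros(g.shape,np.uint8); cv2.fillPoly(m,[((p+.5)*4-.5).round().astype(int)],1); return m>0
res=[]
DK=g<55
from itertools import product
# first: cover offset so its rim matches
for co in [(-.0,0)]:
  pass
t=least_squares(held(M,P,R,dark(img,uvc+[(240,253),(392,253)],11)),[7,0,0]).x; print('cover in tool',t)
cu=least_squares(held(M,P,R,np.array([(265.8,117.2),(364.8,117),(240,253),(392,253.)])),[7,0,0]).x; print(cu)
top=[msk(poly(66,y,6,26,(cu[0]-7.2,cu[1]))) for y in(24,-24)]; bot=[msk(poly(66,y,6,36,(cu[0]-7.2,cu[1]))) for y in(24,-24)]
for ox,oy in product(np.arange(-4,4.1,.5),np.arange(-4,4.1,.5)):
    c=0
    for k,y in enumerate((24,-24)):
        h=msk(poly(66,y,5,51,(cu[0]-7.2+ox,cu[1]+oy)))&top[k]&bot[k]; c+=(h^(DK&top[k])).sum()
    res.append((int(c),ox,oy))
print(sorted(res)[:8],[int((DK&top[k]).sum()) for k in(0,1)])
cv2.imwrite('pics/wIc.png',cv2.resize(img[85:150,240:390],None,fx=4,fy=4,interpolation=3))
E
```

```text
[ 464.00106037 -227.84707839  201.07636588] 0.0021879194883685196
cover in tool [ 7.65497396e+00  2.57217071e-01 -3.36913199e-03]
[ 6.93320984e+00 -5.38178168e-01  3.43286472e-03]
[(2071, np.float64(2.0), np.float64(0.0)), (2094, np.float64(2.0), np.float64(-0.5)), (2099, np.float64(2.0), np.float64(0.5)), (2122, np.float64(1.5), np.float64(0.5)), (2143, np.float64(1.5), np.float64(0.0)), (2148, np.float64(2.5), np.float64(0.0)), (2156, np.float64(1.5), np.float64(1.0)), (2161, np.float64(2.5), np.float64(-0.5))] [1404, 2226]
```

View pics/wIc.png

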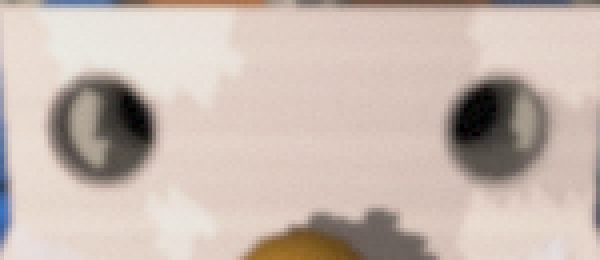

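The tapped holes show symmetrically (so y is good) and slightly towards the narrow end. I make a 1 mm correction along x, well inside the tolerance, let it settle and hand in.

Emit:
{"method": "servo_tool", "body": {
  "linear": [
    [0.5,0,0],
    [0.5,0,0],
    [0,0,0],
    [0,0,0],
    [0,0,0]
  ],
  "turn": [
    [0,0,0],
    [0,0,0],
    [0,0,0],
    [0,0,0],
    [0,0,0]
  ],
  "grip": [4,4,4,4,4]
}}

```text
time: 15.98
position: [465.0, -227.6, 201.1]
tool_rot: [[0.958, 0.287, 0.0], [0.287, -0.958, -0.0], [0.0, 0.0, -1.0]]
wrist_force: [0.0, -0.1, -4.1]
gripper_width: 0.157
finger_force: 50.0
```

Emit:
{"method": "servo_tool", "body": {
  "linear": [
    [0,0,0],
    [0,0,0],
    [0,0,0],
    [0,0,0],
    [0,0,0]
  ],
  "turn": [
    [0,0,0],
    [0,0,0],
    [0,0,0],
    [0,0,0],
    [0,0,0]
  ],
  "grip": [4,4,4,4,4]
}}

```text
time: 16.4
position: [465.0, -227.6, 201.1]
tool_rot: [[0.958, 0.287, 0.0], [0.287, -0.958, -0.0], [-0.0, 0.0, -1.0]]
wrist_force: [0.7, -0.0, -5.5]
gripper_width: 0.152
finger_force: 50.0
```

```bash
python3 - <<'E'
from h import *
s=sensors.read_state(); print(s['position'],np.abs(s['joint_velocities']).max(),s['wrist_force'],s['finger_force'],s['time'])
print(bot.hand_in())
E
```

```text
[ 464.9712725  -227.60088438  201.13613454] 0.0015077273074505077 [ 0.66526622 -0.02467293 -5.46383336] 49.99947788877762 16.4
the job is handed in; nothing more can be done
None
```

The cover sat flush on the flange in the dry try (about 10 N contact) and is now held level and still about 15 mm above it, holes lined up to an estimated 1–2 mm; the job is handed in at 16.4 s, and no verdict was returned.

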